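# Lock the bayonet fuse carrier into the power unit

## Robot

A 7-joint arm with a two-finger parallel gripper is mounted at the origin on the work surface. World frame = base frame: x ahead of the robot, y to its left, z up, the work surface at z = 0. Lengths are in m, angles in rad, forces in N, time in s.
With the tool pointing down it reaches from about 0.4 to 0.85 m from the base axis. Payload 10.4 kg.
Tool frame: the origin (TCP) lies at the very end of the fingers, on their centre line; the grasp point (between the pads) lies 19 mm behind it; z points along the fingers, y is the direction in which the jaws open and shut (so a half turn about z gives the same grasp; the last joint's range is limited). The gripper opens to 87 mm and grips with 3 to 60 N. Pads are 19 mm wide; open, the fingers measure 117 mm over their backs; the gripper's body (75 mm by 190 mm) begins 51 mm behind the grasp point.
Start: joints at [-1.188, 0.332, -0.065, 1.46, 0.022, 1.35, -0.088], TCP at [0.247, 0.574, 0.223] pointing down, gripper open.
Joint ranges: [-2.6, 2.6], [-0.5, 2.12], [-1.47, 1.34], [0.16, 2.42], [-1.27, 4.41], [0.06, 2.06], [-2.6, 2.6]. Speed limits (rad/s): [2.22, 2.22, 2.79, 2.79, 3.14, 3.14, 3.14].

## Interface

Orientations are given as a rotation vector (axis times angle).
In Python, from station import monitor, optics, env gives the robot as it stands.
- The arm moves only by the tool move_arm, never from a script. Its argument "series" is a list of rows, each a list of 7 numbers: the shift along the world's x, y, z in mm, then the turn, a rotation vector about the world's x, y, z in degrees, then the opening in per cent of the stroke, from 0 (shut) to 100 (fully open). In form: [[tx, ty, tz, wx, wy, wz, hand], ...]. A call has 1 to 20 rows; each row is the pose to reach, as a shift and turn from the pose commanded when the call began; what a row does not reach only later rows make up. A row lasts 1/8 s, in which the tool goes at most 62.5 mm and 10.7 degrees, less where a joint would pass 70% of its speed; a pose out of reach is approached as far as the arm can. A call with a gripper value outside its range is refused whole. The fingers move at their own pace and stop on an object; "newtons" is the grip in N (left out, the last holds). Time passes only in rows, so rows that repeat a pose let the fingers close. It gives the time, the measured TCP pose, the force and the opening at its end, in the units of the state.
- monitor.get_state(): the state, without advancing time (a new reading comes with each control period).
- optics.camera(name): name is "side" or "top"; returns the picture (384x512x3 uint8, red, green, blue); there is no depth.
- optics.calibration(name): a dict with "mtx" (3x3 intrinsics, pixels), "k1" (the pictures are not rectified: a ray, as slopes to the right and down, at radius r is drawn at 1 + k1 r^2 times it, then the intrinsics apply), "T" (4x4, takes a point from camera to world coordinates). Camera axes: x right, y up, looking along -z (the intrinsics and any distortion apply to the point x, -y, -z); pixel columns grow to the right and rows downward; lengths in m; the calibration is good to about 2 mm. A picture is of the moment at which its call begins. calibration takes no time and is no camera call.
- env.finish_job(): hands the job in, once; it reports no verdict.
The state is a dict: "clock": time; "joint_pos": joint angles; "qd": joint speeds; "effort": joint torques, N m; "ee_pos": TCP position; "ee_rot": TCP orientation; "wrist_force": force on the tool from outside, world axes, zero at the start; "ft_torque": the same for the moment, N m; "width": finger opening in m.
Only numpy, scipy, OpenCV 4.12 (cv2) and the standard library are available. Lean on these libraries where they do the work, as an engineer would, in place of code of your own. Each camera call takes 0.05 s, during which the arm holds its last target.

## Task

Take the bayonet fuse carrier (the part with the flat grip bar and two side lugs) out of the pine block, enter it in the slots of the fuse holder on the power unit, push it in against the spring and twist it a quarter turn clockwise, so that it springs up into its locking notches, then let go. Press gently, only as hard as the spring needs, and leave everything else where it is.

Things in the scene. Friction and masses are not known exactly. Their poses are not given: they have to be found in the camera images.
- carrier_grip (a point): Fuse carrier, 72 mm tall, 65 to 105 g, loose, upright in a hole of the pine block; it lifts straight out. This point: centre of its black bakelite grip bar, 34 mm long (own x), 14 mm thick (own y), 32 mm tall (16 above to 16 below). Take it by the two 34 mm long faces. Own z is its axis, up; a half turn about it makes no difference.
- carrier_nose (a point): Centre of the carrier's end face, 56 mm below carrier_grip on its axis. Steel and green glass barrel 22 mm in diameter; its lowest 6 mm taper to 13 mm. Two steel lugs stand out along own +x and -x, in line with the bar's long side: tips 17 mm from the axis, 5 mm wide, from 14 to 19 mm above this point.
- mouth (a point): Nominal centre of the rim of the upright bayonet fuse holder, an aluminium collar 45 mm in diameter, bore 23.5 mm, on the fixed grey power unit; z up. True sideways and in yaw, but the TRUE rim is anywhere from 10 mm below to 10 mm above it and not measured: feel for it. Two 9 mm wide entry slots for the lugs lie along own +x and -x. If the lugs miss them they rest on the rim, nose 14 mm deep.
- spring (a point): Point on the holder's axis where the nose nominally meets the spring plunger, 18 mm below mouth (same 10 mm uncertainty); the lugs are then 4 mm into the slots. Spring: 3 N at first, plus 1 N per mm. The lugs are clear under the ledge at 27 mm below the true rim (12 N); hard bottom at 28.5 mm (13.5 N). More than 25 N between carrier and holder, in any direction, breaks it: stop near 14 N.
- notch (a point): Nominal place of one locking notch, 15 mm from the axis along mouth's +y, at rim height; the other is at -y. Pushed in, the carrier turns only clockwise seen from above, a quarter turn from slots to notches, up to a solid stop about 7 degrees past the notch's middle. Let up there, the lugs spring 3.5 mm up into the 9 mm wide notches and hold (nose 23.5 mm below true rim, spring 8.5 N).
- block: Fixed pine block, 60 x 170 x 24 mm, origin under its centre. Two upright holes, 26 mm wide and 14 mm deep, 42.5 mm from the centre along own +y and -y: the carrier stands in one, the power knob in the other.
- power_knob: Bystander in the other hole of the block: a round black bakelite knob without lugs, 40 mm in diameter, 49 mm tall, origin at its underside. Leave it.
Mind the look-alikes: they are no part of the job. Leave any red look-alike of the part that bears carrier_grip alone.

How it is judged:
By the outcome, as a careful person would: the job done as asked, in the order asked, and still so for the second after the job is handed in, with the robot touching nothing.
It also fails if it takes over 72 s, if anything falls off the work surface, if the arm or the gripper's body presses on something with over 40 N, if the wrist force passes 120 N, or if a joint passes its speed limit or range.

## Working session

There is one attempt and no reset: what is moved stays moved. The work goes in short steps, Python scripts to look and compute and a tool call to move; the robot and the scene stay as the last step left them, time stands still between calls to the robot, and variables do not carry over. Pictures are saved under pics/ and viewed, and the job is handed in when it is done.

Besides the shell and the picture viewer there is one more tool, called by a JSON object that holds its "op" and its "data". move_arm: Moves the arm, as the interface text tells. Its arguments: {"type":"object","properties":{"series":{"type":"array","items":{"type":"array","items":{"type":"number"}}},"newtons":{"type":"number"}},"required":["series"]}

```bash
ls; mkdir -p pics; python3 - <<'E'
from station import monitor, optics, env
import cv2
print(monitor.get_state())
for n in("side","top"):
    im=optics.camera(n); cv2.imwrite(f"pics/{n}0.png",im[:,:,::-1])
    print(n,optics.calibration(n))
E
```

```text
pics
{'clock': 0.0, 'joint_pos': array([-1.18759838,  0.33290343, -0.06471135,  1.46098029,  0.02161137,
        1.3498736 , -0.08851065]), 'qd': array([ 3.34929234e-04, -1.29848794e-03, -5.50306691e-04,  1.78661843e-04,
       -6.60901239e-04, -8.85863823e-05,  1.53452422e-03]), 'effort': array([ 5.11247581e-04, -6.23234439e+01,  2.55305367e-02, -3.89919055e+01,
       -6.12197863e-02,  3.91158764e-02,  1.22303209e-04]), 'ee_pos': array([0.24656602, 0.57387515, 0.22171565]), 'ee_rot': array([-6.32978950e-01, -3.07693732e+00,  2.28025469e-03]), 'wrist_force': array([ 0.01725675, -0.0618244 , -0.14231447]), 'ft_torque': array([ 0.04859386, -0.01674422,  0.03787514]), 'width': 0.08688476843933268}
side {'mtx': array([[375.00749014,   0.        , 255.77316363],
       [  0.        , 375.00749014, 193.16070343],
       [  0.        ,   0.        ,   1.        ]]), 'k1': -0.0664195366253652, 'T': array([[-0.97052769,  0.14468014, -0.19272692,  0.3768729 ],
       [-0.24089667, -0.60465287,  0.75918621,  0.62272671],
       [-0.00669372,  0.78323851,  0.62168532,  0.57806999],
       [ 0.        ,  0.        ,  0.        ,  1.        ]])}
top {'mtx': array([[386.89334495,   0.        , 258.57805021],
       [  0.        , 386.89334495, 192.01541703],
       [  0.        ,   0.        ,   1.        ]]), 'k1': 0.03139672165985164, 'T': array([[-0.02323648,  0.99633853, -0.08227753,  0.46053827],
       [-0.99970504, -0.02373861, -0.00512977,  0.02648558],
       [-0.00706414,  0.08213407,  0.99659625,  0.98737241],
       [ 0.        ,  0.        ,  0.        ,  1.        ]])}
```

View pics/side0.png

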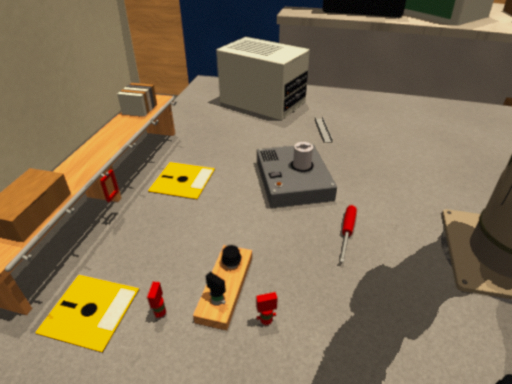

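View pics/top0.png

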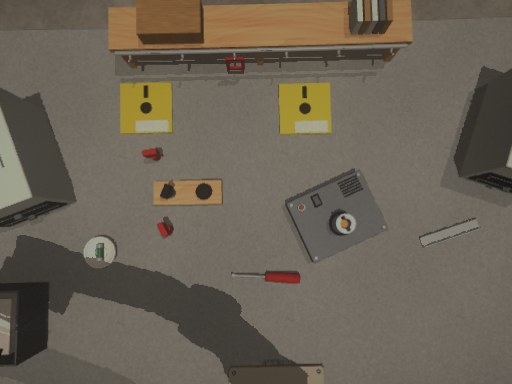

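The top view shows the pine block at about (188,192), with the carrier at (168,190), the knob at (204,191) and the holder collar at (343,223). Red look-alikes are at (152,155) and (165,229). I'll zoom in next.

```bash
python3 - <<'E'
import cv2,numpy as np
t=cv2.imread("pics/top0.png");s=cv2.imread("pics/side0.png")
f=lambda im,x,y,w,h,k:cv2.resize(im[y:y+h,x:x+w],None,fx=k,fy=k,interpolation=cv2.INTER_CUBIC)
a=f(t,145,165,80,60,5);b=f(t,313,193,60,60,5)
cv2.imwrite("pics/z1.png",np.hstack([a,b]))
a=f(s,190,235,70,100,4);b=f(s,250,130,90,80,5)
cv2.imwrite("pics/z2.png",np.hstack([a,b]))
E
```

```text
(no output)
```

View pics/z1.png

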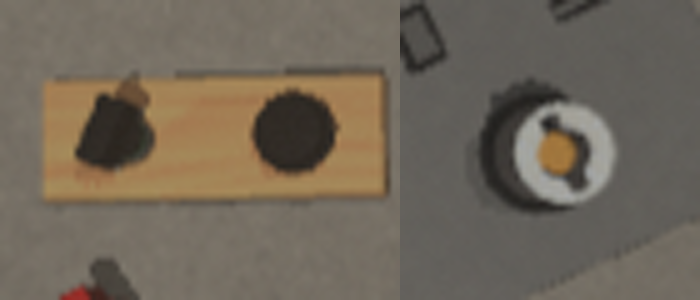

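View pics/z2.png

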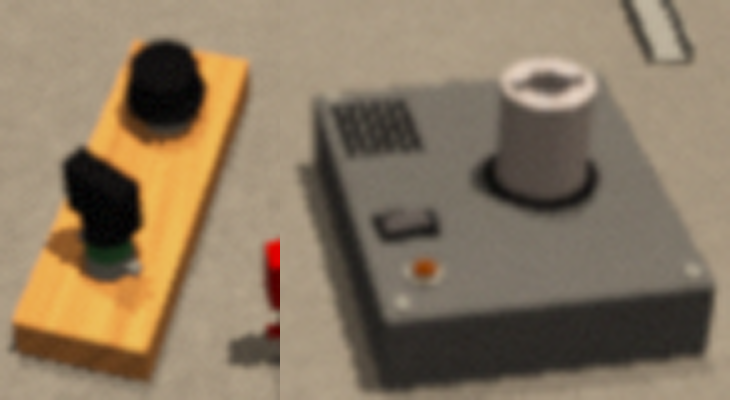

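```bash
cat > h.py <<'E'
import cv2,numpy as np
from station import monitor, optics, env
def rays(name,px):
    c=optics.calibration(name);K=c["mtx"];k=c["k1"];T=c["T"]
    p=np.atleast_2d(np.asarray(px,float))
    d=cv2.undistortPoints(p.reshape(-1,1,2),K,np.array([k,0,0,0.])).reshape(-1,2)
    D=np.c_[d[:,0],-d[:,1],-np.ones(len(d))]@T[:3,:3].T
    return T[:3,3],D
def plane(name,px,z):
    o,D=rays(name,px); return o+D*((z-o[2])/D[:,2])[:,None]
def proj(name,P):
    c=optics.calibration(name);T=np.linalg.inv(c["T"]);q=np.atleast_2d(P)@T[:3,:3].T+T[:3,3]
    q=q*[1,-1,-1]
    return cv2.projectPoints(q,np.zeros(3),np.zeros(3),c["mtx"],np.array([c["k1"],0,0,0.]))[0].reshape(-1,2)
def tri(a,b):
    o1,d1=rays("top",a);o2,d2=rays("side",b)
    d1=d1[0]/np.linalg.norm(d1[0]);d2=d2[0]/np.linalg.norm(d2[0])
    A=np.c_[d1,-d2];s=np.linalg.lstsq(A,o2-o1,rcond=None)[0]
    p,q=o1+s[0]*d1,o2+s[1]*d2
    return (p+q)/2,np.linalg.norm(p-q)
E
python3 - <<'E'
from h import *
t=cv2.imread("pics/top0.png");s=cv2.imread("pics/side0.png")
def big(m,box):
    x,y,w,h=box;M=np.zeros(m.shape,np.uint8);M[y:y+h,x:x+w]=(m[y:y+h,x:x+w]>0)*255
    c=cv2.findContours(M,cv2.RETR_EXTERNAL,cv2.CHAIN_APPROX_NONE)[0];return max(c,key=cv2.contourArea)
# collar rim
g=cv2.cvtColor(t,cv2.COLOR_BGR2GRAY);gs=cv2.cvtColor(s,cv2.COLOR_BGR2GRAY)
c=big(g>130,(313,193,60,60));e=cv2.fitEllipse(cv2.convexHull(c));print("top rim",e)
hs=cv2.cvtColor(s,cv2.COLOR_BGR2HSV)
for th in(150,165,180,190):
    cs=big(gs>th,(285,135,40,40));es=cv2.fitEllipse(cv2.convexHull(cs));print("side rim",th,es,cv2.contourArea(cs))
    P,err=tri(e[0],es[0]);print(P,err)
# block
hv=cv2.cvtColor(t,cv2.COLOR_BGR2HSV)
m=cv2.inRange(hv,(5,90,80),(25,255,255));cb=big(m,(145,165,90,60));r=cv2.minAreaRect(cb);bp=cv2.boxPoints(r)
W=plane("top",bp,.024);print(r,W,W.mean(0),np.linalg.norm(np.diff(W,axis=0),axis=1))
# dark
for th in (45,55,65):
  for box in((155,175,25,30),(190,178,30,30)):
    cd=big(g<th,box);print(th,cv2.minAreaRect(cd),cv2.contourArea(cd),plane("top",cv2.minAreaRect(cd)[0],.082 if box[0]==155 else .059))
# zoom crop saved
a=cv2.resize(t[176:206,153:183],None,fx=16,fy=16,interpolation=cv2.INTER_NEAREST)
cv2.imwrite("pics/z3.png",cv2.convertScaleAbs(a,alpha=1.8,beta=10))
a=cv2.resize(s[265:310,195:240],None,fx=12,fy=12,interpolation=cv2.INTER_NEAREST)
cv2.imwrite("pics/z4.png",cv2.convertScaleAbs(a,alpha=1.5,beta=10))
a=cv2.resize(t[208:238,328:358],None,fx=16,fy=16,interpolation=cv2.INTER_NEAREST);cv2.imwrite("pics/z5.png",a)
E
```

```text
top rim ((345.60009765625, 223.23086547851562), (19.279542922973633, 19.44738006591797), 127.70014190673828)
side rim 150 ((303.9503173828125, 141.60906982421875), (19.762229919433594, 42.75922393798828), 100.44700622558594) 401.5
[ 0.45673105 -0.16230126  0.11548258] 0.0021051622716186957
side rim 165 ((303.2441711425781, 145.6844024658203), (10.159555435180664, 18.493507385253906), 95.59537506103516) 132.5
[ 0.45729504 -0.16506671  0.10236058] 0.0008855781578273418
side rim 180 ((301.9884338378906, 143.5682373046875), (3.904681921005249, 14.58652114868164), 87.43283081054688) 20.0
[ 0.45893307 -0.16342669  0.10897681] 0.0023738430892007714
side rim 190 ((301.74285888671875, 143.75721740722656), (4.036403656005859, 13.029720306396484), 85.749267578125) 9.5
[ 0.45921378 -0.1635263   0.10834037] 0.002944132984332334
((188.0, 192.0), (24.0, 68.0), 90.0) [[0.57648996 0.29253214 0.024     ]
 [0.5724588  0.12237734 0.024     ]
 [0.51227359 0.12330855 0.024     ]
 [0.51632962 0.29259533 0.024     ]] [0.54438799 0.20770334 0.024     ] [0.17020254 0.06019241 0.16933536]
45 ((167.35000610351562, 191.4499969482422), (10.435516357421875, 12.649110794067383), 18.434947967529297) 81.5 [[0.54171911 0.24528327 0.082     ]]
45 ((203.25003051757812, 191.25001525878906), (13.435027122497559, 14.142135620117188), 45.0) 149.5 [[0.54220784 0.16447422 0.059     ]]
55 ((167.46551513671875, 191.58621215820312), (11.327415466308594, 13.370063781738281), 21.801406860351562) 115.5 [[0.54139163 0.24501384 0.082     ]]
55 ((203.5, 191.0), (14.0, 15.0), 90.0) 165.0 [[0.54279798 0.16386535 0.059     ]]
65 ((168.13792419433594, 191.65516662597656), (12.627283096313477, 13.741456031799316), 21.801406860351562) 127.0 [[0.54119159 0.24343877 0.082     ]]
65 ((203.5, 191.0), (14.0, 15.0), 90.0) 174.5 [[0.54279798 0.16386535 0.059     ]]
```

View pics/z3.png

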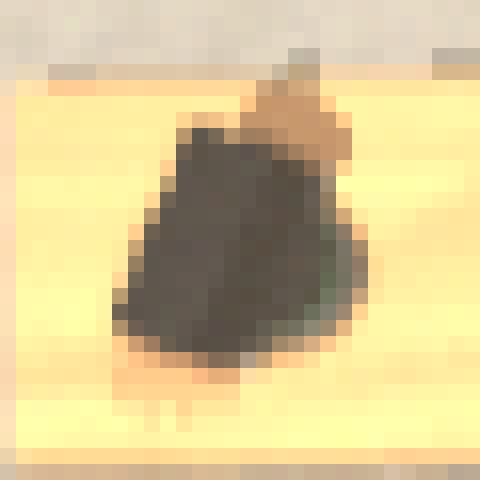

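View pics/z4.png

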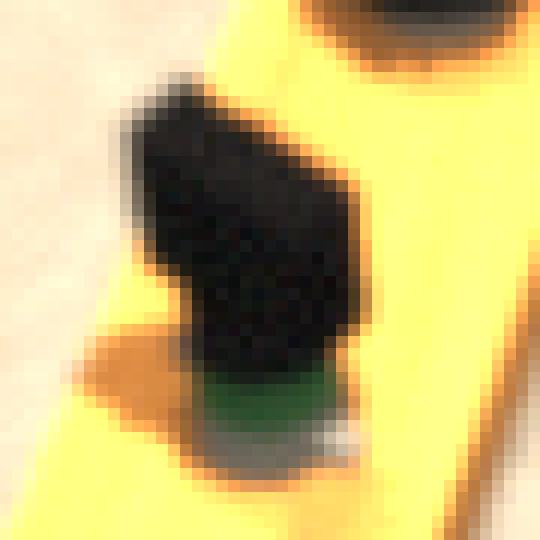

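View pics/z5.png

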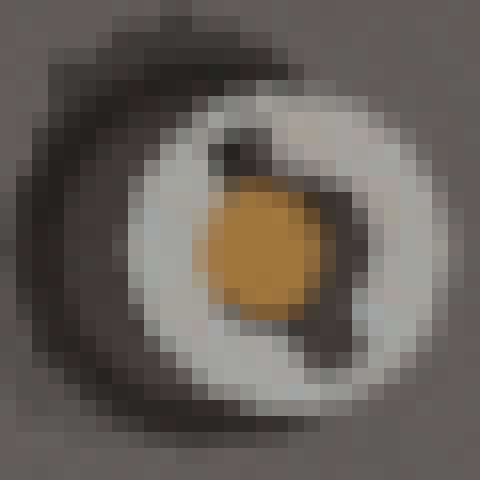

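```bash
python3 - <<'E'
from h import *
from scipy.spatial.transform import Rotation as R
s=cv2.imread("pics/side0.png")
a=cv2.resize(s[135:180,280:325],None,fx=13,fy=13,interpolation=cv2.INTER_NEAREST);cv2.imwrite("pics/z6.png",cv2.convertScaleAbs(a,alpha=1.2))
l=plane("top",[(164.9,184.0),(160.2,195.7)],.082);d=l[0]-l[1];print("bar edge",l,np.linalg.norm(d),np.degrees(np.arctan2(d[1],d[0])))
f=lambda x,y:(153+x/16-.5,176+y/16-.5)
l=plane("top",[f(190,128),f(268,145),f(215,362),f(115,325)],.082);print(l,l.mean(0))
e=plane("top",[(328+240/16-.5,208+150/16-.5),(328+327/16-.5,208+350/16-.5)],.1);d=e[0]-e[1];print("slot",e.mean(0),np.linalg.norm(d),np.degrees(np.arctan2(d[1],d[0])))
for z in(.09,.1,.11):print(plane("top",[(345.6,223.2)],z))
r=R.from_rotvec(monitor.get_state()["ee_rot"]).as_matrix();print(r, "jaw yaw",np.degrees(np.arctan2(r[1,1],r[0,1])))
E
```

```text
bar edge [[0.5594418  0.25096211 0.082     ]
 [0.53211132 0.26205681 0.082     ]] 0.029496574446884014 -22.09449042714987
[[0.56065317 0.25218985 0.082     ]
 [0.55787038 0.24075854 0.082     ]
 [0.52608824 0.24864766 0.082     ]
 [0.53187535 0.26325654 0.082     ]] [0.54412179 0.25121315 0.082     ]
slot [ 0.45800926 -0.16465758  0.1       ] 0.030715675893827895 21.221184952090056
[[ 0.45776624 -0.16768903  0.09      ]]
[[ 0.45779713 -0.16552522  0.1       ]]
[[ 0.45782802 -0.16336141  0.11      ]]
[[-9.18792277e-01  3.94741136e-01 -4.33458142e-04]
 [ 3.94741372e-01  9.18791600e-01 -1.11577213e-03]
 [-4.21834575e-05 -1.19626668e-03 -9.99999284e-01]] jaw yaw 66.75015203104226
```

View pics/z6.png

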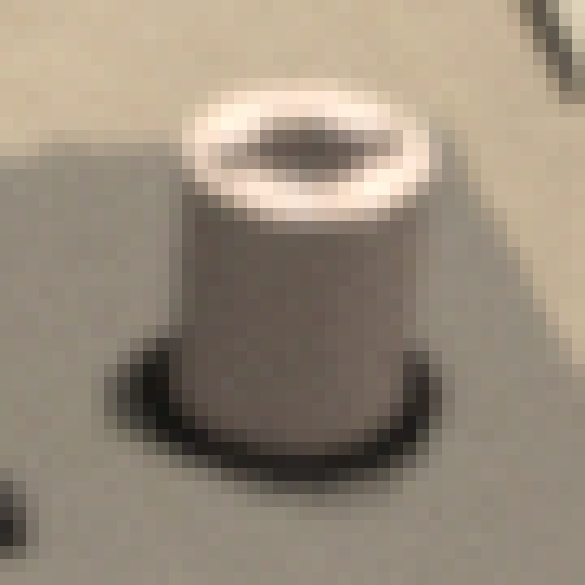

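```bash
python3 - <<'E'
from h import *
for t in((345.6,223.2),(345.4,223.0)):
  for s in((303.35,146.0),(303.35,146.7)):print(tri(t,s))
# carrier check: side projection of predicted carrier corners
x,y=.5445,.2505;a=np.radians(-22)
u=np.array([np.cos(a),np.sin(a)]);v=np.array([-u[1],u[0]])
for z in(.05,.082):
  for i,j in((1,1),(1,-1),(-1,-1),(-1,1)):
    p=np.r_[np.array([x,y])+u*17*i/1e3+v*7*j/1e3,z]
    T=proj("top",p)[0];S=proj("side",p)[0];print(z,i,j,np.round((T-[153,176]+.5)*16),np.round((S-[195,265]+.5)*12))
E
```

```text
(array([ 0.45718233, -0.16531061,  0.10134849]), np.float64(0.0012469919842947456))
(array([ 0.45713454, -0.16580642,  0.09908024]), np.float64(0.0013291294496310003))
(array([ 0.45739261, -0.16485401,  0.10160003]), np.float64(0.0017575290697683806))
(array([ 0.45734538, -0.1653483 ,  0.09933376]), np.float64(0.0018409288974454326))
0.05 1 1 [253. 135.] [131. 263.]
0.05 1 -1 [338. 167.] [194. 200.]
0.05 -1 -1 [255. 376.] [374. 312.]
0.05 -1 1 [170. 344.] [311. 378.]
0.082 1 1 [201. 113.] [109. 121.]
0.082 1 -1 [289. 146.] [176.  58.]
0.082 -1 -1 [203. 362.] [361. 169.]
0.082 -1 1 [114. 329.] [295. 236.]
```

Estimates:

| Item | Position (m) | Yaw | Checks |
|---|---|---|---|
| Carrier axis | (0.5445, 0.2505) | bar about -22° | The block measures 170 x 60 mm, and the knob and carrier sit about 43 mm either side of its centre. |
| Rim | (0.457, -0.165, 0.100 nominal) | slots about +21° | The top and side rays pass within 1.5 mm of each other. |

Next I move above the carrier.

{"op": "move_arm", "data": {"series": [[30,-32,0,0,0,0,50],[70,-76,0,0,0,0,50],[110,-120,0,0,0,0,50],[150,-163,0,0,0,0,50],[190,-206,0,0,0,1.25,50],[230,-250,0,0,0,1.25,50],[270,-293,0,0,0,1.25,50],[290,-315,-10,0,0,1.25,50],[298,-323,-30,0,0,1.25,50],[298,-323,-50,0,0,1.25,50],[298,-323,-70,0,0,1.25,50],[298,-323,-70,0,0,1.25,50],[298,-323,-70,0,0,1.25,50]], "newtons": 30}}

```text
clock: 1.72
ee_pos: [0.5444, 0.2521, 0.1528]
ee_rot: [-0.598, -3.084, -0.001]
wrist_force: [0.8, -0.4, 0.4]
width: 0.0436
```

```bash
python3 - <<'E'
from h import *
s=monitor.get_state();print(s)
im=optics.camera("side")[:,:,::-1];cv2.imwrite("pics/s1.png",cv2.resize(im[180:340,150:310],None,fx=4,fy=4,interpolation=cv2.INTER_CUBIC)[:600])
E
```

```text
{'clock': 1.725, 'joint_pos': array([-0.65932025,  0.3220124 ,  0.18308359,  1.63148082, -0.06242025,
        1.19359674,  0.72549839]), 'qd': array([ 0.00321662, -0.00759739,  0.00554616, -0.01056449,  0.00073779,
       -0.00110442,  0.00447966]), 'effort': array([-1.15941698e-01, -5.72515476e+01,  2.95062728e+00, -3.61734903e+01,
       -3.40662966e-02,  7.41660129e-02, -6.83781866e-03]), 'ee_pos': array([0.54438245, 0.25214284, 0.15281908]), 'ee_rot': array([-5.97696445e-01, -3.08412734e+00, -6.54114314e-04]), 'wrist_force': array([ 0.82535052, -0.392602  ,  0.40518914]), 'ft_torque': array([0.01268484, 0.00930558, 0.04094503]), 'width': 0.04356114876185506}
```

View pics/s1.png

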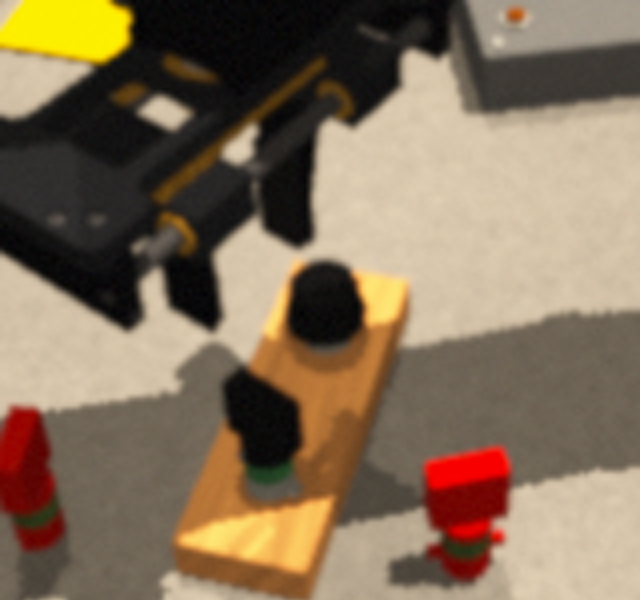

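The fingers straddle the carrier from above with the bar between them, and the knob is clear. I descend.

{"op": "move_arm", "data": {"series": [[0,-1,-20,0,0,0,50],[0,-1,-40,0,0,0,50],[0,-1,-55,0,0,0,50],[0,-1,-70,0,0,0,50],[0,-1,-80,0,0,0,50],[0,-1,-88,0,0,0,50],[0,-1,-94,0,0,0,50],[0,-1,-97,0,0,0,50],[0,-1,-97,0,0,0,50],[0,-1,-97,0,0,0,50]]}}

```text
clock: 3.02
ee_pos: [0.5449, 0.2503, 0.0559]
ee_rot: [0.599, 3.083, 0.001]
wrist_force: [-0.4, -0.1, -0.1]
width: 0.0433
```

```bash
python3 - <<'E'
from h import *
im=optics.camera("side")[:,:,::-1];a=cv2.resize(im[200:330,150:290],None,fx=4,fy=4,interpolation=cv2.INTER_CUBIC)
cv2.imwrite("pics/s2.png",a)
E
```

```text
(no output)
```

View pics/s2.png

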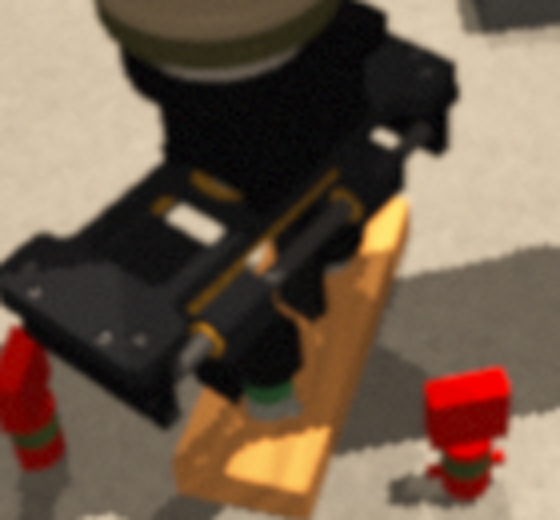

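Fingers are around the bar, and wrist force is about zero. I close and check the width.

{"op": "move_arm", "data": {"series": [[0,0,-1,0,0,0,35],[0,0,-1,0,0,0,20],[0,0,-1,0,0,0,10],[0,0,-1,0,0,0,0],[0,0,-1,0,0,0,0],[0,0,-1,0,0,0,0],[0,0,-1,0,0,0,0],[0,0,-1,0,0,0,0]], "newtons": 45}}

```text
clock: 4.08
ee_pos: [0.5447, 0.2503, 0.0546]
ee_rot: [0.599, 3.084, 0.0]
wrist_force: [0.6, -0.4, -0.2]
width: 0.0137
```

Width is 13.7 mm, which matches the 14 mm bar. I lift straight up.

{"op": "move_arm", "data": {"series": [[0,0,4,0,0,0,0],[0,0,10,0,0,0,0],[0,0,18,0,0,0,0],[0,0,30,0,0,0,0],[0,0,45,0,0,0,0],[0,0,65,0,0,0,0],[0,0,90,0,0,0,0],[0,0,115,0,0,0,0],[0,0,130,0,0,0,0],[0,0,140,0,0,0,0],[0,0,140,0,0,0,0],[0,0,140,0,0,0,0],[0,0,140,0,0,0,0]]}}

```text
clock: 5.7
ee_pos: [0.5444, 0.2501, 0.1938]
ee_rot: [-0.599, -3.083, 0.001]
wrist_force: [-0.6, 1.2, -1.0]
width: 0.0135
```

```bash
python3 - <<'E'
from h import *
s=monitor.get_state();print(s["ee_pos"],s["wrist_force"],s["width"],s["joint_pos"])
im=optics.camera("side")[:,:,::-1];a=cv2.resize(im[170:330,150:310],None,fx=3.6,fy=3.6,interpolation=cv2.INTER_CUBIC)
cv2.imwrite("pics/s3.png",a)
E
```

```text
[0.54438094 0.25011095 0.19375054] [-0.64000579  1.17605151 -0.96027087] 0.013505831034597657 [-0.66151287  0.29062059  0.18870117  1.5829614  -0.05620453  1.27460546
  0.72277172]
```

View pics/s3.png

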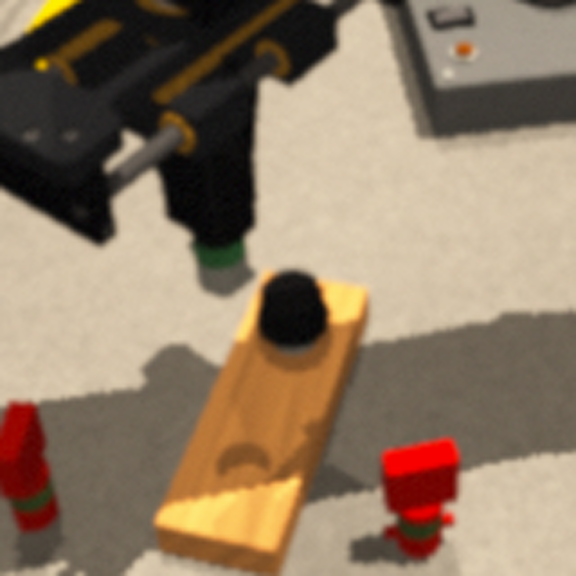

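The carrier is held upright at (210,240) in the full picture, its hole is empty and the knob hasn't moved. I carry it over the holder and turn it +43°.

{"op": "move_arm", "data": {"series": [[-3,-15,0,0,0,0,0],[-9,-45,0,0,0,4,0],[-17,-80,0,0,0,8,0],[-25,-120,0,0,0,12,0],[-33,-160,0,0,0,16,0],[-42,-200,0,0,0,20,0],[-50,-240,0,0,0,24,0],[-59,-280,0,0,0,28,0],[-67,-320,0,0,0,32,0],[-75,-355,0,0,0,36,0],[-81,-385,0,0,0,40,0],[-85,-405,0,0,0,43,0],[-87,-415,-3,0,0,43,0],[-87,-415,-8,0,0,43,0],[-87,-415,-10,0,0,43,0],[-87,-415,-10,0,0,43,0],[-87,-415,-10,0,0,43,0]]}}

```text
clock: 7.88
ee_pos: [0.4579, -0.1643, 0.1846]
ee_rot: [-0.574, 3.089, 0.0]
wrist_force: [0.3, 0.3, -1.3]
width: 0.0135
```

```bash
python3 - <<'E'
from h import *
from scipy.spatial.transform import Rotation as R
s=monitor.get_state();print(s["ee_pos"],s["wrist_force"],s["ft_torque"],s["width"],s["joint_pos"])
r=R.from_rotvec(s["ee_rot"]).as_matrix();print("jaw",np.degrees(np.arctan2(r[1,1],r[0,1])),r[:,2])
im=optics.camera("side")[:,:,::-1];cv2.imwrite("pics/s4f.png",im)
a=cv2.resize(im[80:200,250:370],None,fx=5,fy=5,interpolation=cv2.INTER_CUBIC)
cv2.imwrite("pics/s4.png",a)
p=s["ee_pos"]
for dz in(-.0446,-.0386,-.0306,0):print(dz,(proj("side",[p[0],p[1],p[2]+dz])[0]-[250,80]+.5)*5)
print((proj("side",[.4573,-.1653,.1])[0]-[250,80]+.5)*5)
im=optics.camera("top")[:,:,::-1];cv2.imwrite("pics/t4.png",cv2.resize(im[150:300,260:430],None,fx=4,fy=4))
E
```

```text
[ 0.45789423 -0.16430034  0.18462925] [ 0.32827537  0.28496056 -1.33939892] [0.07032685 0.0248706  0.00540241] 0.01350727094573636 [-0.2022611   0.03921874  0.46813303  1.89092707 -0.01893567  1.21573183
  2.21013626]
jaw 111.03865551494316 [ 5.83454186e-06  6.23683711e-05 -9.99999998e-01]
-0.0446 [271.85360963 263.16155569]
-0.0386 [272.75159009 251.95039882]
-0.0306 [273.95850147 236.86138731]
0 [278.678093  177.6230021]
[267.52531816 334.81492078]
```

View pics/s4.png

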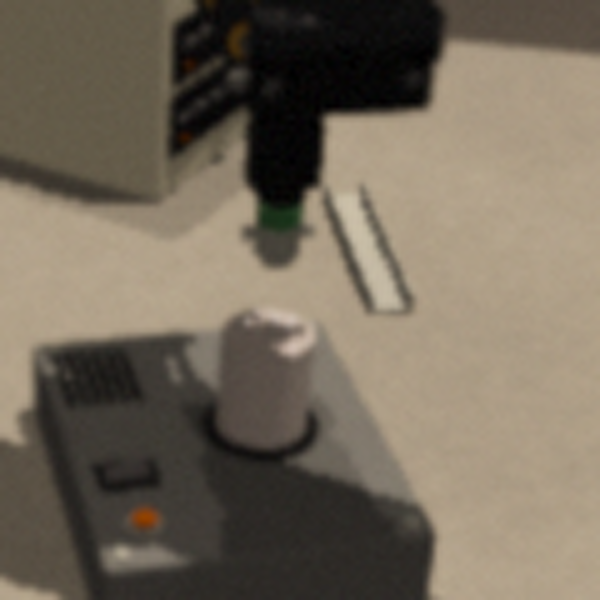

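View pics/t4.png

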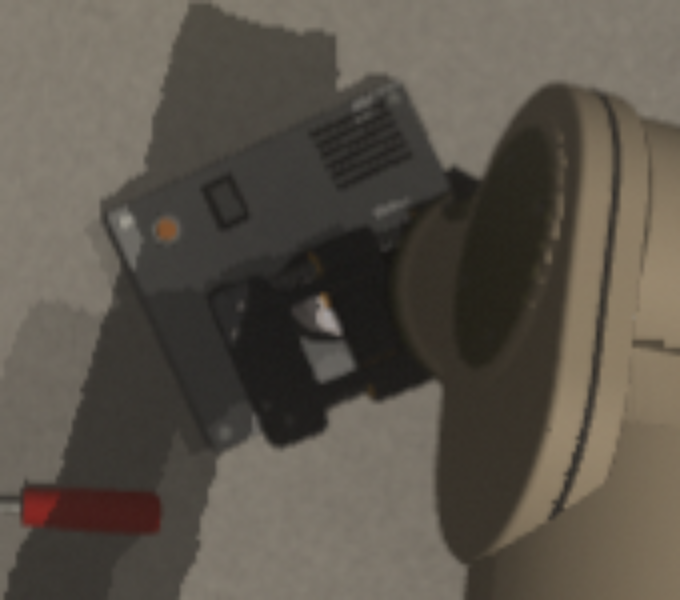

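```bash
python3 - <<'E'
from h import *
im=cv2.imread("pics/s4f.png")
a=cv2.resize(im[110:160,285:330],None,fx=12,fy=12,interpolation=cv2.INTER_NEAREST)
cv2.imwrite("pics/z7.png",cv2.convertScaleAbs(a,alpha=1.5,beta=0))
p=[.4579,-.1643,.1846]
for dz in(-.0446,-.0386,-.0266,-.0206):print(dz,(proj("side",[p[0],p[1],p[2]+dz])[0]-[285,110]+.5)*12)
print((proj("side",[.4573,-.1653,.1])[0]-[285,110]+.5)*12)
print((proj("side",[.4563,-.1653,.1])[0]-[285,110]+.5)*12)
E
```

```text
-0.0446 [232.40889451 271.71582937]
-0.0386 [234.56385408 244.81011844]
-0.0266 [238.91829589 190.34553594]
-0.0206 [241.11799912 162.78220615]
[222.06076358 443.55580988]
[226.95670597 444.15967792]
```

View pics/z7.png

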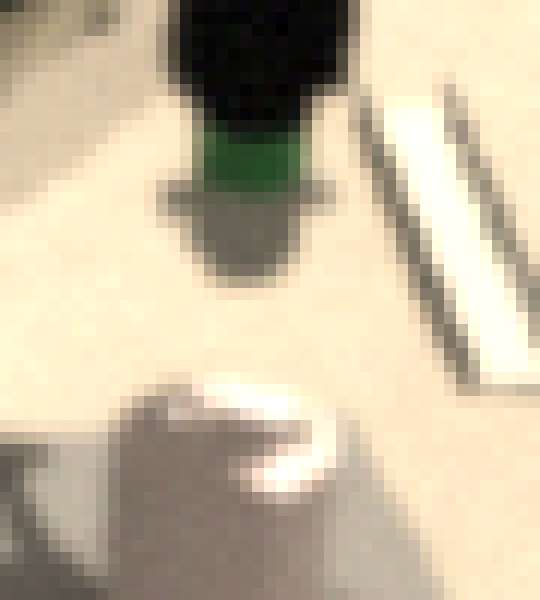

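In the side view the nose is about 1 mm to -x of the rim centre, and the lug height agrees with the prediction. I correct sideways by about 1 mm and come down to just above the highest possible rim.

{"op": "move_arm", "data": {"series": [[1,-0.8,-5,0,0,0,0],[1,-0.8,-12,0,0,0,0],[1,-0.8,-20,0,0,0,0],[1,-0.8,-25,0,0,0,0],[1,-0.8,-28,0,0,0,0],[1,-0.8,-28,0,0,0,0],[1,-0.8,-28,0,0,0,0],[1,-0.8,-28,0,0,0,0]]}}

```text
clock: 8.98
ee_pos: [0.4588, -0.1656, 0.1568]
ee_rot: [-0.572, 3.089, -0.0]
wrist_force: [0.1, 0.1, -2.5]
width: 0.0135
```

```bash
python3 - <<'E'
from h import *
s=monitor.get_state();print(s["ee_pos"],s["wrist_force"],s["ft_torque"])
im=optics.camera("side")[:,:,::-1];cv2.imwrite("pics/s5f.png",im)
a=cv2.resize(im[115:165,280:330],None,fx=11,fy=11,interpolation=cv2.INTER_NEAREST)
cv2.imwrite("pics/s5.png",cv2.convertScaleAbs(a,alpha=1.5))
E
```

```text
[ 0.45884971 -0.16557726  0.15678037] [ 0.10582908  0.14793523 -2.51731995] [0.09204221 0.05646709 0.04122551]
```

View pics/s5.png

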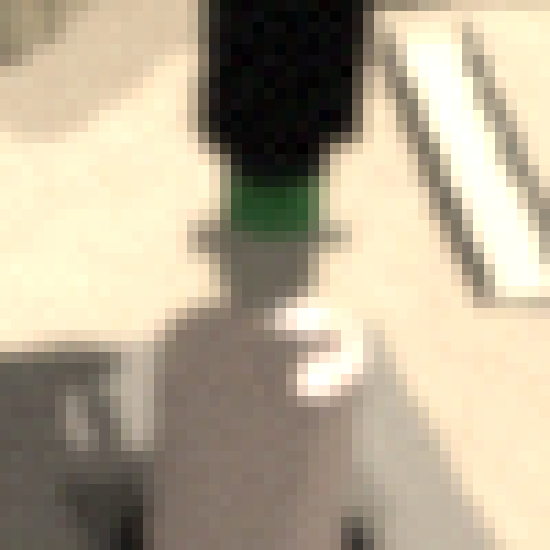

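The nose axis is within about 0.5 mm of the rim axis in this view: lugs at column 270, 271 expected. Now a guarded descent in short calls.

{"op": "move_arm", "data": {"series": [[0,0,-1,0,0,0,0],[0,0,-2,0,0,0,0],[0,0,-3,0,0,0,0],[0,0,-4,0,0,0,0],[0,0,-5,0,0,0,0],[0,0,-5,0,0,0,0]]}}

```text
clock: 9.78
ee_pos: [0.4586, -0.1655, 0.1515]
ee_rot: [0.572, -3.089, -0.0]
wrist_force: [-0.2, 0.6, -1.7]
width: 0.0137
```

{"op": "move_arm", "data": {"series": [[0,0,-1,0,0,0,0],[0,0,-2,0,0,0,0],[0,0,-3,0,0,0,0],[0,0,-3,0,0,0,0]]}}

```text
clock: 10.28
ee_pos: [0.4587, -0.1655, 0.1485]
ee_rot: [0.572, -3.089, -0.0]
wrist_force: [0.4, -0.0, -0.0]
width: 0.0137
```

{"op": "move_arm", "data": {"series": [[0,0,-1,0,0,0,0],[0,0,-2,0,0,0,0],[0,0,-3,0,0,0,0],[0,0,-3,0,0,0,0]]}}

```text
clock: 10.78
ee_pos: [0.4587, -0.1655, 0.1455]
ee_rot: [0.572, -3.089, -0.0]
wrist_force: [-0.8, 0.4, -0.8]
width: 0.0136
```

{"op": "move_arm", "data": {"series": [[0,0,-1,0,0,0,0],[0,0,-2,0,0,0,0],[0,0,-2,0,0,0,0]]}}

```text
clock: 11.15
ee_pos: [0.4587, -0.1655, 0.1435]
ee_rot: [0.573, -3.089, -0.0]
wrist_force: [0.5, -0.0, -0.9]
width: 0.0138
```

{"op": "move_arm", "data": {"series": [[0,0,-1,0,0,0,0],[0,0,-2,0,0,0,0],[0,0,-2,0,0,0,0]]}}

```text
clock: 11.52
ee_pos: [0.4587, -0.1655, 0.1415]
ee_rot: [0.572, -3.089, -0.0]
wrist_force: [-0.2, -0.2, -1.1]
width: 0.0138
```

{"op": "move_arm", "data": {"series": [[0,0,-1,0,0,0,0],[0,0,-2,0,0,0,0],[0,0,-2,0,0,0,0]]}}

```text
clock: 11.9
ee_pos: [0.4586, -0.1655, 0.1395]
ee_rot: [0.572, -3.089, -0.0]
wrist_force: [0.2, 0.6, -0.7]
width: 0.0135
```

{"op": "move_arm", "data": {"series": [[0,0,-1,0,0,0,0],[0,0,-2,0,0,0,0],[0,0,-2,0,0,0,0]]}}

```text
clock: 12.28
ee_pos: [0.4587, -0.1655, 0.1375]
ee_rot: [0.572, -3.089, -0.0]
wrist_force: [-0.0, -0.3, -1.3]
width: 0.0135
```

{"op": "move_arm", "data": {"series": [[0,0,-1,0,0,0,0],[0,0,-2,0,0,0,0],[0,0,-2,0,0,0,0]]}}

```text
clock: 12.65
ee_pos: [0.4587, -0.1655, 0.1355]
ee_rot: [0.573, -3.089, -0.0]
wrist_force: [1.3, 0.4, -1.0]
width: 0.0137
```

```bash
python3 - <<'E'
from h import *
im=optics.camera("side")[:,:,::-1]
a=cv2.resize(im[115:165,280:330],None,fx=11,fy=11,interpolation=cv2.INTER_NEAREST)
cv2.imwrite("pics/s6.png",cv2.convertScaleAbs(a,alpha=1.5))
E
```

```text
(no output)
```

View pics/s6.png

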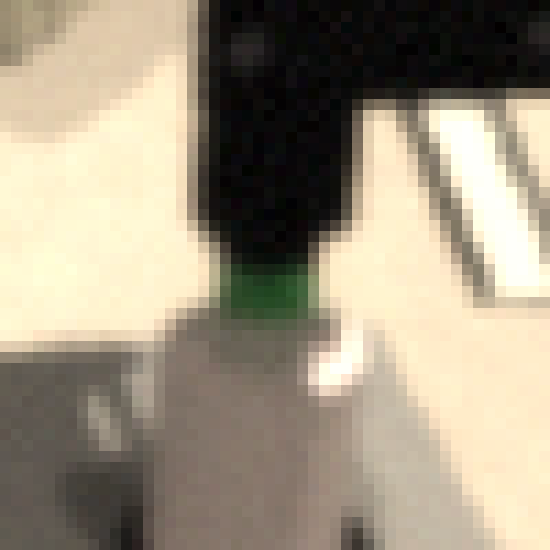

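The nose has entered the bore with no side force, and the lugs are about 5 mm above the visible rim. I continue.

{"op": "move_arm", "data": {"series": [[0,0,-1,0,0,0,0],[0,0,-2,0,0,0,0],[0,0,-2,0,0,0,0]]}}

```text
clock: 13.08
ee_pos: [0.4587, -0.1655, 0.1335]
ee_rot: [0.572, -3.089, -0.0]
wrist_force: [0.2, -0.4, -2.0]
width: 0.0137
```

{"op": "move_arm", "data": {"series": [[0,0,-1,0,0,0,0],[0,0,-2,0,0,0,0],[0,0,-2,0,0,0,0]]}}

```text
clock: 13.45
ee_pos: [0.4587, -0.1655, 0.1315]
ee_rot: [0.573, -3.089, -0.0]
wrist_force: [0.6, 0.2, -0.7]
width: 0.0134
```

{"op": "move_arm", "data": {"series": [[0,0,-1,0,0,0,0],[0,0,-1,0,0,0,0],[0,0,-1,0,0,0,0]]}}

```text
clock: 13.82
ee_pos: [0.4587, -0.1655, 0.1305]
ee_rot: [0.573, -3.089, -0.0]
wrist_force: [0.1, 1.1, -1.6]
width: 0.0136
```

{"op": "move_arm", "data": {"series": [[0,0,-1,0,0,0,0],[0,0,-1,0,0,0,0],[0,0,-1,0,0,0,0]]}}

```text
clock: 14.2
ee_pos: [0.4587, -0.1655, 0.1295]
ee_rot: [0.572, -3.089, -0.0]
wrist_force: [-0.2, 0.4, -1.2]
width: 0.0138
```

{"op": "move_arm", "data": {"series": [[0,0,-1,0,0,0,0],[0,0,-1,0,0,0,0]]}}

```text
clock: 14.45
ee_pos: [0.4587, -0.1655, 0.1285]
ee_rot: [0.573, -3.089, -0.0]
wrist_force: [0.6, 1.4, -1.1]
width: 0.0135
```

{"op": "move_arm", "data": {"series": [[0,0,-1,0,0,0,0],[0,0,-1,0,0,0,0]]}}

```text
clock: 14.7
ee_pos: [0.4587, -0.1655, 0.1275]
ee_rot: [0.572, -3.089, -0.0]
wrist_force: [0.9, -0.0, -1.7]
width: 0.0137
```

{"op": "move_arm", "data": {"series": [[0,0,-1,0,0,0,0],[0,0,-1,0,0,0,0]]}}

```text
clock: 14.95
ee_pos: [0.4588, -0.1656, 0.1267]
ee_rot: [-0.572, 3.089, 0.0]
wrist_force: [-0.4, 1.5, 1.7]
width: 0.0137
```

{"op": "move_arm", "data": {"series": [[0,0,-1,0,0,0,0],[0,0,-1,0,0,0,0]]}}

```text
clock: 15.2
ee_pos: [0.4588, -0.1656, 0.1257]
ee_rot: [-0.572, 3.089, 0.0]
wrist_force: [-0.8, 0.9, 1.8]
width: 0.0138
```

Contact of about 3 N appeared near TCP z = 0.1268. I check that it grows 1 N/mm (spring) rather than stiffly (lugs on rim).

{"op": "move_arm", "data": {"series": [[0,0,-1,0,0,0,0],[0,0,-1,0,0,0,0]]}}

```text
clock: 15.45
ee_pos: [0.4588, -0.1656, 0.1246]
ee_rot: [-0.572, 3.089, -0.0]
wrist_force: [-1.6, 0.9, 4.0]
width: 0.0137
```

{"op": "move_arm", "data": {"series": [[0,0,-1,0,0,0,0],[0,0,-1,0,0,0,0]]}}

```text
clock: 15.7
ee_pos: [0.4588, -0.1656, 0.1237]
ee_rot: [-0.572, 3.089, 0.0]
wrist_force: [-0.5, 1.6, 4.7]
width: 0.014
```

{"op": "move_arm", "data": {"series": [[0,0,-1,0,0,0,0],[0,0,-1,0,0,0,0]]}}

```text
clock: 15.95
ee_pos: [0.4589, -0.1655, 0.1227]
ee_rot: [-0.572, 3.089, 0.0]
wrist_force: [-0.1, 0.3, 5.3]
width: 0.0136
```

```bash
python3 - <<'E'
from h import *
im=optics.camera("side")[:,:,::-1]
a=cv2.resize(im[115:165,280:330],None,fx=11,fy=11,interpolation=cv2.INTER_NEAREST)
cv2.imwrite("pics/s7.png",cv2.convertScaleAbs(a,alpha=1.5))
s=monitor.get_state();print(s["ee_pos"],s["wrist_force"],s["ft_torque"])
E
```

```text
[ 0.45887617 -0.16554475  0.12272249] [-0.69969295  0.37131671  4.95032589] [ 0.36224124  0.29347795 -0.06378232]
```

View pics/s7.png

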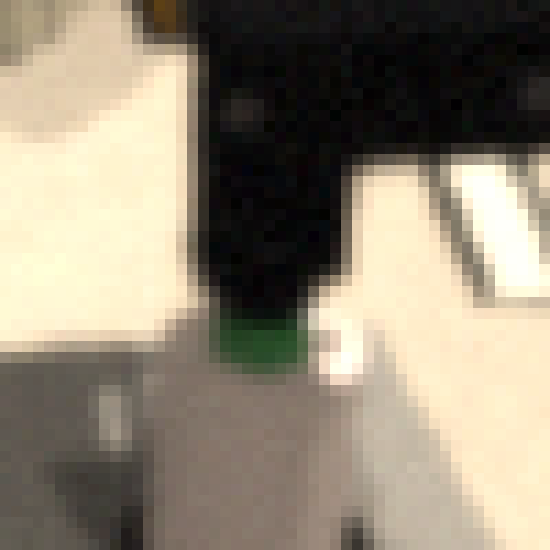

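The force follows the 1 N/mm spring (first contact near 0.1266 with about a -1.2 N tare) and the lugs have gone into the slots. True rim is about 0.100. The ledge should be clear at TCP z of about 0.1170, with a reading of about 11.3 N.

{"op": "move_arm", "data": {"series": [[0,0,-1,0,0,0,0],[0,0,-2,0,0,0,0],[0,0,-3,0,0,0,0],[0,0,-3,0,0,0,0]]}}

```text
clock: 16.5
ee_pos: [0.4589, -0.1656, 0.1199]
ee_rot: [-0.572, 3.089, 0.0]
wrist_force: [-2.0, 2.1, 8.3]
width: 0.0136
```

{"op": "move_arm", "data": {"series": [[0,0,-1,0,0,0,0],[0,0,-1,0,0,0,0],[0,0,-1,0,0,0,0]]}}

```text
clock: 16.88
ee_pos: [0.459, -0.1656, 0.119]
ee_rot: [-0.572, 3.088, 0.0]
wrist_force: [-1.5, 1.8, 9.4]
width: 0.0139
```

{"op": "move_arm", "data": {"series": [[0,0,-1,0,0,0,0],[0,0,-1,0,0,0,0],[0,0,-1,0,0,0,0]]}}

```text
clock: 17.25
ee_pos: [0.459, -0.1656, 0.1181]
ee_rot: [-0.572, 3.088, 0.0]
wrist_force: [-2.2, 2.0, 11.0]
width: 0.0139
```

{"op": "move_arm", "data": {"series": [[-0.3,0.2,-0.5,0,0,0,0],[-0.3,0.2,-1,0,0,0,0],[-0.3,0.2,-1,0,0,0,0]]}}

```text
clock: 17.62
ee_pos: [0.4589, -0.1655, 0.1174]
ee_rot: [-0.572, 3.088, -0.0]
wrist_force: [-1.9, 1.1, 10.2]
width: 0.0136
```

```bash
python3 - <<'E'
from h import *
F=[];Z=[]
for i in range(6):
    optics.camera("side");s=monitor.get_state();F.append(np.r_[s["wrist_force"],s["ft_torque"]]);Z.append(s["ee_pos"])
print(np.mean(F,0).round(2),np.std(F,0).round(2),np.mean(Z,0),s["joint_pos"])
E
```

```text
[-1.75  1.32 11.38  0.39  0.58  0.  ] [0.36 0.37 0.54 0.05 0.04 0.02] [ 0.45894111 -0.16553191  0.11734249] [-0.18807047  0.11818545  0.47159145  1.96804827 -0.06146061  1.06784257
  2.24750833]
```

Depth is about 27.5 mm, with 12.5 N on the spring. I go 0.4 mm deeper and start the clockwise turn, first 10° and then on, watching torque and side forces.

{"op": "move_arm", "data": {"series": [[0,0,-0.4,0,0,0,0],[0,0,-0.4,0,0,0,0],[0,-0.1,-0.4,0,0,-4,0],[0,-0.1,-0.4,0,0,-8,0],[0,-0.2,-0.4,0,0,-12,0],[0,-0.2,-0.4,0,0,-12,0]]}}

```text
clock: 18.68
ee_pos: [0.4592, -0.1658, 0.1171]
ee_rot: [-0.245, 3.13, -0.001]
wrist_force: [-0.9, 0.8, 11.4]
width: 0.0139
```

```bash
cat > st.py <<'E'
from h import *
from scipy.spatial.transform import Rotation as R
F=[]
for i in range(3):
    optics.camera("side");s=monitor.get_state();F.append(np.r_[s["wrist_force"],s["ft_torque"]])
r=R.from_rotvec(s["ee_rot"]).as_matrix()
print(s["clock"],np.mean(F,0).round(2),s["ee_pos"].round(5),"jaw",np.degrees(np.arctan2(r[1,1],r[0,1])).round(2),s["joint_pos"][6],s["width"])
E
python3 st.py
```

```text
18.825 [-1.08  0.78 12.22  0.29  0.4   0.  ] [ 0.45922 -0.16587  0.11712] jaw 98.99 2.040869297976156 0.013465560311307367
```

{"op": "move_arm", "data": {"series": [[0,-0.1,0,0,0,-4,0],[0,-0.2,0,0,0,-8,0],[0,-0.3,0,0,0,-12,0],[0,-0.4,0,0,0,-16,0],[0,-0.5,0,0,0,-20,0],[0,-0.5,0,0,0,-20,0]]}}

```text
clock: 19.58
ee_pos: [0.4592, -0.1664, 0.1171]
ee_rot: [0.303, 3.125, -0.0]
wrist_force: [-1.2, 0.4, 11.6]
width: 0.0134
```

```bash
python3 st.py
```

```text
19.725 [-1.22  0.88 11.75  0.2   0.37 -0.02] [ 0.4592  -0.16641  0.1171 ] jaw 78.99 1.6964991023674247 0.013940141610533549
```

{"op": "move_arm", "data": {"series": [[0,-0.1,0,0,0,-5,0],[0,-0.2,0,0,0,-10,0],[-0.1,-0.3,0,0,0,-15,0],[-0.1,-0.4,0,0,0,-20,0],[-0.2,-0.5,0,0,0,-25,0],[-0.2,-0.6,0,0,0,-30,0],[-0.3,-0.6,0,0,0,-35,0],[-0.4,-0.7,0,0,0,-40,0],[-0.5,-0.8,0,0,0,-45,0],[-0.5,-0.8,0,0,0,-48,0],[-0.5,-0.8,0,0,0,-48,0]]}}

```text
clock: 21.1
ee_pos: [0.4586, -0.1671, 0.117]
ee_rot: [1.547, 2.732, 0.001]
wrist_force: [-1.5, 1.8, 12.0]
width: 0.0139
```

```bash
python3 st.py
```

```text
21.25 [-2.04  1.22 11.63  0.24  0.44  0.03] [ 0.45855 -0.16711  0.11702] jaw 30.99 0.8695242146061735 0.013527247660648221
```

{"op": "move_arm", "data": {"series": [[0,0,0,0,0,-3,0],[-0.1,0,0,0,0,-6,0],[-0.2,-0.1,0,0,0,-8,0],[-0.2,-0.1,0,0,0,-10,0],[-0.2,-0.1,0,0,0,-10,0]]}}

```text
clock: 21.88
ee_pos: [0.4584, -0.1671, 0.117]
ee_rot: [1.779, 2.588, 0.001]
wrist_force: [-2.3, 1.6, 11.7]
width: 0.0134
```

```bash
python3 st.py
```

```text
22.025 [-2.13  1.16 11.64  0.33  0.48  0.03] [ 0.45832 -0.16714  0.117  ] jaw 20.99 0.6971561853613756 0.013502092163071579
```

Torque is still about zero at -90°. I let up slowly. The force should fall 1 N/mm if the lugs rise into the notches, and fall sharply if they're under the ledge.

{"op": "move_arm", "data": {"series": [[0,0,0.5,0,0,0,0],[0,0,1,0,0,0,0],[0,0,1.5,0,0,0,0],[0,0,1.5,0,0,0,0]]}}

```text
clock: 22.52
ee_pos: [0.4583, -0.1671, 0.1184]
ee_rot: [1.779, 2.588, 0.001]
wrist_force: [-1.3, 1.4, 10.2]
width: 0.0137
```

```bash
python3 st.py
```

```text
22.675 [-1.16  1.48 10.6   0.28  0.35  0.05] [ 0.45832 -0.16712  0.11838] jaw 21.0 0.6959091167011066 0.013538371196408288
```

{"op": "move_arm", "data": {"series": [[0,0,0.5,0,0,0,0],[0,0,1,0,0,0,0],[0,0,1,0,0,0,0]]}}

```text
clock: 23.05
ee_pos: [0.4583, -0.1671, 0.1193]
ee_rot: [1.779, 2.588, 0.001]
wrist_force: [-1.1, -0.0, 8.9]
width: 0.0136
```

```bash
python3 st.py
```

```text
23.2 [-1.18  1.21  9.75  0.26  0.3   0.02] [ 0.45827 -0.16715  0.11931] jaw 21.0 0.6951109322603302 0.013848723620767391
```

{"op": "move_arm", "data": {"series": [[0,0,0.5,0,0,0,0],[0,0,1,0,0,0,0],[0,0,1,0,0,0,0]]}}

```text
clock: 23.58
ee_pos: [0.4583, -0.1671, 0.1203]
ee_rot: [1.779, 2.588, 0.001]
wrist_force: [-0.2, 1.2, 8.1]
width: 0.014
```

```bash
python3 st.py
```

```text
23.725 [-0.45  1.26  8.39  0.26  0.23 -0.02] [ 0.45827 -0.16712  0.12025] jaw 21.0 0.6943090981554597 0.01363098351104416
```

{"op": "move_arm", "data": {"series": [[0,0,0.5,0,0,0,0],[0,0,1,0,0,0,0],[0,0,1,0,0,0,0]]}}

```text
clock: 24.1
ee_pos: [0.4583, -0.1671, 0.1212]
ee_rot: [1.779, 2.588, 0.001]
wrist_force: [-0.7, 1.4, 8.1]
width: 0.0134
```

```bash
python3 st.py
```

```text
24.25 [-0.84  1.27  8.01  0.2   0.18  0.01] [ 0.45827 -0.1671   0.12119] jaw 21.0 0.6934798086556143 0.013476925706298291
```

{"op": "move_arm", "data": {"series": [[0,0,0.4,0,0,0,0],[0,0,0.8,0,0,0,0],[0,0,0.8,0,0,0,0]]}}

```text
clock: 24.62
ee_pos: [0.4581, -0.167, 0.1216]
ee_rot: [1.779, 2.588, 0.0]
wrist_force: [2.8, 0.4, 2.8]
width: 0.0139
```

```bash
python3 st.py
```

```text
24.775 [ 3.43 -0.13  1.71 -0.06 -0.82  0.01] [ 0.45814 -0.16703  0.12158] jaw 21.01 0.6928147006769284 0.013809885548859018
```

The force dropped sharply at z = 0.1213, about 3.5 mm above the ledge-clear depth, so the lugs are up against the tops of the notches. I release and retreat.

{"op": "move_arm", "data": {"series": [[0,0,0,0,0,0,10],[0,0,0,0,0,0,20],[0,0,0,0,0,0,30],[0,0,0,0,0,0,40],[0,0,0,0,0,0,45],[0,0,0,0,0,0,45],[0,0,5,0,0,0,45],[0,0,12,0,0,0,45],[0,0,25,0,0,0,45],[0,0,45,0,0,0,45],[0,0,70,0,0,0,45],[0,0,95,0,0,0,45],[0,0,115,0,0,0,45],[0,0,120,0,0,0,45],[0,0,120,0,0,0,45]]}}

```text
clock: 26.65
ee_pos: [0.4577, -0.1669, 0.2416]
ee_rot: [1.779, 2.589, 0.001]
wrist_force: [-0.6, -0.8, 0.3]
width: 0.0393
```

```bash
python3 - <<'E'
from h import *
s=monitor.get_state();print(s["ee_pos"],s["wrist_force"])
im=optics.camera("side")[:,:,::-1];cv2.imwrite("pics/s9f.png",im)
a=cv2.resize(im[105:165,270:340],None,fx=8,fy=8,interpolation=cv2.INTER_NEAREST)
cv2.imwrite("pics/s9.png",cv2.convertScaleAbs(a,alpha=1.5))
E
```

```text
[ 0.45773218 -0.16691256  0.24155058] [-0.58068784 -0.80789002  0.31998311]
```

View pics/s9.png

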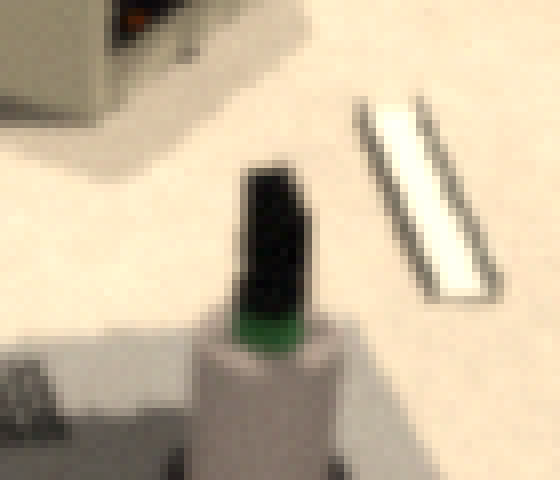

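View pics/s9f.png

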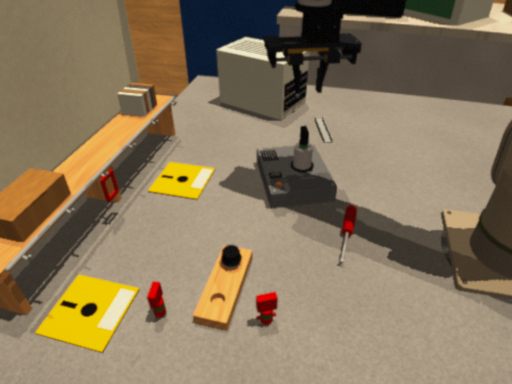

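The carrier stands upright in the collar with its bar end-on to the side camera (a quarter turn). Knob, block and look-alikes haven't moved. One height check, then I hand in.

```bash
python3 - <<'E'
from h import *
a=np.radians(-68.8);u=np.array([np.cos(a),np.sin(a),0]);v=np.array([-u[1],u[0],0])
for z in(.1485,.1525):
  q=[np.array([.457,-.1655,z])+u*.017*i+v*.007*j for i in(1,-1) for j in(1,-1)]
  print(z,((proj("side",q)-[270,105]+.5)*8).round())
im=optics.camera("top")[:,:,::-1];cv2.imwrite("pics/t9.png",cv2.resize(im[90:330,120:400],None,fx=2.5,fy=2.5))
E
```

```text
0.1485 [[245. 168.]
 [290. 165.]
 [270. 224.]
 [318. 221.]]
0.1525 [[246. 156.]
 [291. 153.]
 [271. 212.]
 [319. 209.]]
```

View pics/t9.png

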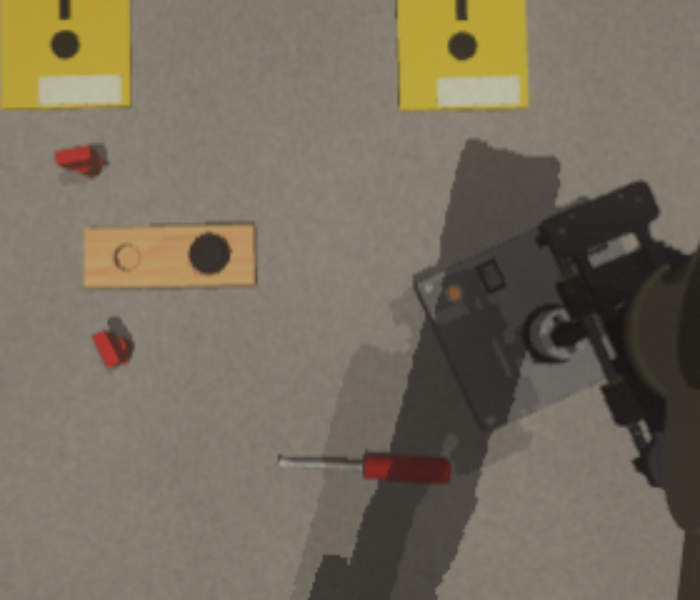

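The bar's top edge is at row 165, and the locked height (0.1485) predicts 165–168, so it is locked.

```bash
python3 -c "
from station import env,monitor
print(monitor.get_state()['clock']);print(env.finish_job())"
```

```text
26.75
the job is handed in; nothing more can be done
None
```

The fuse carrier is locked in the holder and released, and I handed the job in at 26.8 s. It was pushed in to about 27.8 mm at roughly 13 N and turned 90° clockwise.

- **Rim height:** the spring first met the nose at the nominal height, so the true rim is at about z = 0.100 m.
- **Locking:** when let up, the carrier rose about 3.5–4 mm at roughly 1 N/mm. The force then dropped sharply as the lugs met the tops of the notches.
- **Side forces:** these stayed under about 4 N.
- **Last pictures:** the carrier stands upright with its bar top at the predicted locked height (row 165, 165–168 expected). The wrist force is near zero. The knob, block and red look-alikes haven't moved.
- **Disagreements:** in the side view the near right corner of the bar was about 2 px off its prediction, and the camera estimates of the rim centre differed by 1–1.5 mm. I didn't feel for the solid stop past the notch.

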